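# Pop the fuse door and reset the tripped breaker

## Task

A breaker in the power box on the fitting bench has tripped. Press the ridged front edge of the fuse door on top of the box with the fingertips so that its push-push latch lets go, take the hand out of the way, and see that the door swings right up and stays there by itself before you reach in. Then push the one reset button that stands proud of its two neighbours fully home with the fingertips and come away clear, leaving the door open; pick nothing up and leave the shaft gauge, the face disc and the peg where they stand.

Things in the scene. Friction and masses are not known exactly. Their poses are not given: they have to be found in the camera images.
- power_box: Grey bench power box screwed to the bench, 170 mm deep (x) x 240 mm wide (y) x 85 mm high, two white sockets in its front. Origin: centre of its underside, on the bench. +x points from its front to its back, z up. The opening in its flat top (x -47 to +53 mm, y -62 to +62 mm) is covered by the fuse door.
- fuse_door (a joint): Hinge of the grey fuse door (rad): 0 (to 0.02) shut, -0.08 pressed to its stop, 2.1 fully open. Pressing the shut door's front edge in beyond 0.05 rad (4 mm; 6 mm at the stop) takes about 4 N; on letting go, the latch frees it and a damped spring swings it up and back to 2.1 in about 2.5 s, where it stays. Pushed shut again to its stop and let go, it latches again.
- door_hinge (a point): Middle of the door's hinge line, which runs along the box's y at the door's back edge, at x = +52 mm in the box, 90 mm above the bench. Axes as the box's.
- door_press (a point): Where to press: on the door's top face among three low ridges, 16 mm from its front edge, 80 mm from the hinge, mid width, 93 mm above the bench. The door plate is 92 mm (x) x 118 mm (y) x 8 mm and stands 8 mm above the box top. Moves with the door; axes the box's while shut. The latch striker, 30 mm wide, 32 mm deep, hangs under the front edge; with the door open it points forward near its top.
- breaker_row (a point): Middle of the row of three push-to-reset breakers, on the level panel under the door, 24 mm below the box top (61 mm above the bench). Axes as the box's: the breakers sit at y = -34, 0 and +34 mm; which one has tripped varies.
- reset_button (a joint): Travel of the tripped breaker's button (m): 0 tripped (out), 0.007 fully home. It slides straight down, takes about 4 N and stays where it is pushed.
- reset_top (a point): Centre of the top face of the tripped breaker's white round button, 12 mm in diameter. Tripped, it stands 77 mm above the bench (8 mm below the box top), 9 mm above the nickel nut (18 mm in diameter) around it; fully home it is 70 mm above the bench, level with its two fixed neighbours. z up.
- shaft_gauge: Loose nickel-plated ring gauge, 60 mm outside, 33 mm bore, 34 mm high. Origin: centre of its underside. To be left alone.
- face_disc: Loose black composite face disc, 62 mm across, 7 mm thick, lying flat. Origin: centre of its underside. To be left alone.
- hornbeam_peg: Loose tapered hornbeam peg standing on its broad end, 24 mm across at the foot, 15 mm at the top, 78 mm high. Origin: centre of its underside. To be left alone.
- clamp_station: Fixed plywood base 300 mm (x) x 130 mm (y) with a toggle clamp holding a beech mallet head (235 x 64 x 64 mm, lying along x), up to 140 mm high; the clamp handle reaches 165 mm to -y. Origin: centre of its underside. Not part of the job.

How it is judged:
By the outcome, as a careful person would: the job done as asked, in the order asked, and still so for the second after the job is handed in, with the robot touching nothing.
It also fails if it takes over 40 s, if anything falls off the work surface, if the arm or the gripper's body presses on something with over 40 N, if the wrist force passes 120 N, or if a joint passes its speed limit or range.

## Robot

A 6-joint arm with a two-finger parallel gripper is mounted at the origin on the work surface. World frame = base frame: x ahead of the robot, y to its left, z up, the work surface at z = 0. Lengths are in m, angles in degrees, forces in N, time in s.
With the tool pointing down it reaches from about 0.275 to 0.825 m from the base axis. Payload 4.9 kg.
Tool frame: the origin (TCP) lies on the centre line of the jaws, within the pads' length; the fingertips stand 19 mm ahead of it and the grasp point (between the pads) is the TCP (r.tcp_to_tips is the distance from the TCP to the fingertips, in m); z points along the fingers, y is the direction in which the jaws open and shut (so a half turn about z gives the same grasp; the last joint's range is limited). The gripper opens to 85 mm and grips with 20 to 120 N. Pads are 22 mm wide; open, the fingers measure 114 mm over their backs; the gripper's body (76 mm by 85 mm) begins 54 mm behind the grasp point. The pads swing forward as they close: fully open they stand 13 mm farther back than shut.
Start: joints at [-82.575, 18.69, -11.035, 60.275, 0, 82.311], TCP at [0.143, -0.531, 0.25] pointing down, gripper open.
Joint ranges: [-152.03, 152.03], [-55.5, 102.48], [-74.3, 77.21], [-110.64, 120.58], [-84.22, 78.4], [-180, 180]. Speed limits (degrees/s): [147.25, 147.25, 180, 180, 180, 180].

## Interface

Orientations are given as a 3x3 rotation matrix whose columns are the frame's x, y, z axes.
In Python, from cell import r gives the robot as it stands.
- The arm moves only by the tool jog_arm, never from a script. Its argument "moves" is a list of rows, each a list of 3 entries, a list of its own where there are three numbers: the shift along the tool's x, y, z in cm, then the turn, a rotation vector about the tool's x, y, z in rad, then the closure, from 0 (fully open) to 1 (shut). A call has 1 to 20 rows; each row is the pose to reach, as a shift and turn from the pose commanded when the call began, along the tool's axes at that moment; what a row does not reach only later rows make up. A row lasts 1/10 s, in which the tool goes at most 50 mm and 8.59 degrees, less where a joint would pass 70% of its speed; a pose out of reach is approached as far as the arm can. A call with a gripper value outside its range is refused whole. The fingers move at their own pace and stop on an object; "squeeze" is the grip in N (left out, the last holds). Time passes only in rows, so rows that repeat a pose let the fingers close. It gives the time, the measured TCP pose, the force and the opening at its end, in the units of the state.
- r.get_obs(): the state, without advancing time (a new reading comes with each control period).
- r.grab_frame(name): name is "scene" or "side" or "wrist"; returns a dict with "color" (420x560x3 uint8, blue, green, red), "K" (3x3 intrinsics, pixels), "xyz" and "attitude" of the camera in the world; the wrist camera has in their place "T_tool_cam" (4x4, takes a point from camera to tool coordinates, whose origin is the TCP and whose axes are the flange's). Camera axes: x right, y down, z forward; pixel columns grow to the right and rows downward; lengths in m; the calibration is good to about 2 mm. A picture is of the moment at which its call begins: read the wrist's pose just before it. There is no depth.
- r.hand_in(): hands the job in, once; it reports no verdict.
The state is a dict: "time": time; "qpos": joint angles; "dq": joint speeds; "effort": joint torques, N m; "ee_pos": TCP position; "tool_rot": TCP orientation; "wrist_force": force on the tool from outside, world axes, zero at the start; "torque": the same for the moment, N m; "width": opening from 0.0 (shut) to 1.0 (fully open).
Only numpy, scipy, OpenCV 4.12 (cv2) and the standard library are available. Lean on these libraries where they do the work, as an engineer would, in place of code of your own. Each camera call takes 0.05 s, during which the arm holds its last target.

## Working session

There is one attempt and no reset: what is moved stays moved. The work goes in short steps, Python scripts to look and compute and a tool call to move; the robot and the scene stay as the last step left them, time stands still between calls to the robot, and variables do not carry over. Pictures are saved under pics/ and viewed, and the job is handed in when it is done.

Besides the shell and the picture viewer there is one more tool, called after "Emit:" in YAML: its name, and indented under it one key for each argument. jog_arm: Moves the arm, as the interface text tells. Its arguments: {"type":"object","properties":{"moves":{"type":"array"},"squeeze":{"type":"number"}},"required":["moves"]}

```bash
mkdir -p pics; ls
python3 - <<'E'
from cell import r
import cv2,numpy as np
o=r.get_obs();print(o)
for n in("scene","side","wrist"):
    f=r.grab_frame(n);cv2.imwrite(f"pics/{n}0.png",f["color"])
    print(n,{k:np.round(v,4).tolist() for k,v in f.items() if k!="color"})
E
```

```text
pics
{'time': 0.0, 'qpos': array([-8.25719491e+01,  1.87357810e+01, -1.10939909e+01,  6.02764768e+01,
        3.91444138e-04,  8.23112420e+01]), 'dq': array([-0.01927398, -0.09836779, -0.02359923, -0.04005674,  0.01537363,
        0.0017195 ]), 'effort': array([-4.74001263e-04, -4.43396902e+01,  2.62442583e+01,  1.53730775e-02,
       -1.31313362e-05, -1.07948594e-06]), 'ee_pos': array([ 0.14337315, -0.53037931,  0.24945446]), 'tool_rot': array([[ 9.65396197e-01,  2.60787518e-01, -2.32962574e-04],
       [ 2.60787497e-01, -9.65394477e-01,  1.83970873e-03],
       [ 2.54872291e-04, -1.83680154e-03, -9.99998281e-01]]), 'wrist_force': array([0.14345608, 0.03490001, 0.21089976]), 'torque': array([-0.01502177,  0.0354241 , -0.01706279]), 'width': 0.9980860407301119}
scene {'K': [[546.9689, 0.0, 281.0091], [0.0, 546.9689, 209.9612], [0.0, 0.0, 1.0]], 'xyz': [0.9228, -0.6105, 1.2078], 'attitude': [[0.8361, 0.4617, -0.2964], [0.5486, -0.7098, 0.4418], [-0.0064, -0.532, -0.8467]]}
side {'K': [[411.1957, 0.0, 281.4029], [0.0, 411.1957, 210.5436], [0.0, 0.0, 1.0]], 'xyz': [0.3978, 0.7552, 0.5317], 'attitude': [[-0.9832, -0.0834, 0.1623], [-0.1824, 0.4739, -0.8615], [-0.0051, -0.8766, -0.4811]]}
wrist {'K': [[350.6616, 0.0, 280.6931], [0.0, 350.6616, 211.0087], [0.0, 0.0, 1.0]], 'T_tool_cam': [[-0.0006, -0.9532, -0.3022, 0.0773], [1.0, -0.0005, -0.0003, -0.0005], [0.0002, -0.3022, 0.9532, -0.1237], [0.0, 0.0, 0.0, 1.0]]}
```

View pics/scene0.png

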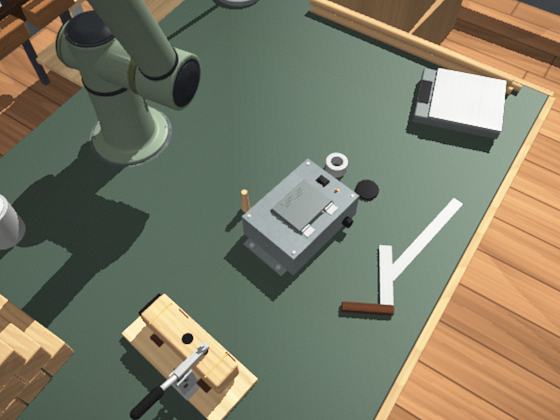

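View pics/side0.png

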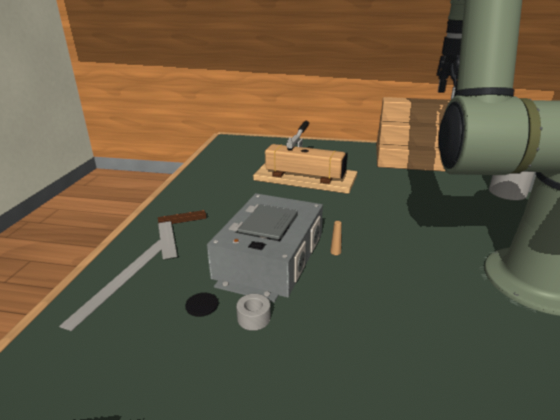

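View pics/wrist0.png

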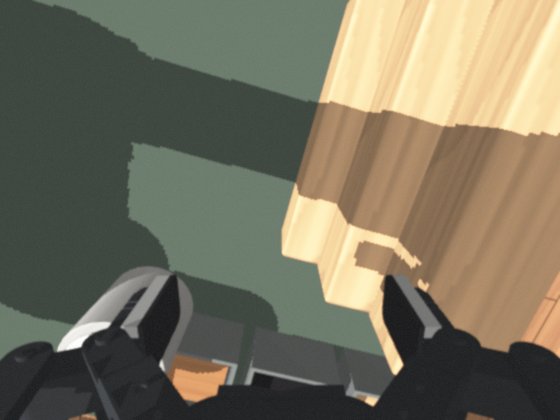

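Run:
```python
import cv2
a=cv2.imread("pics/scene0.png")[145:285,225:385];cv2.imwrite("pics/s1.png",cv2.resize(a,None,fx=4.28,fy=4.28,interpolation=cv2.INTER_CUBIC)[:600])
a=cv2.imread("pics/side0.png")[185:335,180:350];cv2.imwrite("pics/d1.png",cv2.resize(a,None,fx=4,fy=4,interpolation=cv2.INTER_CUBIC))
```

```text
(no output)
```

View pics/s1.png

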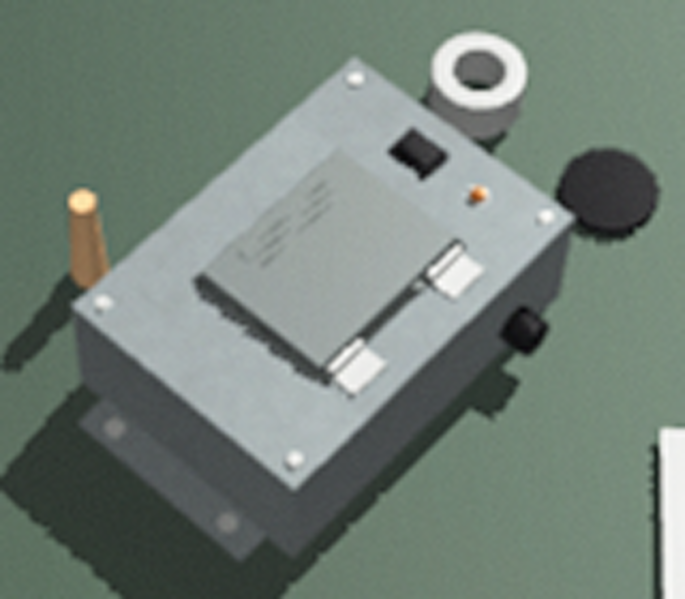

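View pics/d1.png

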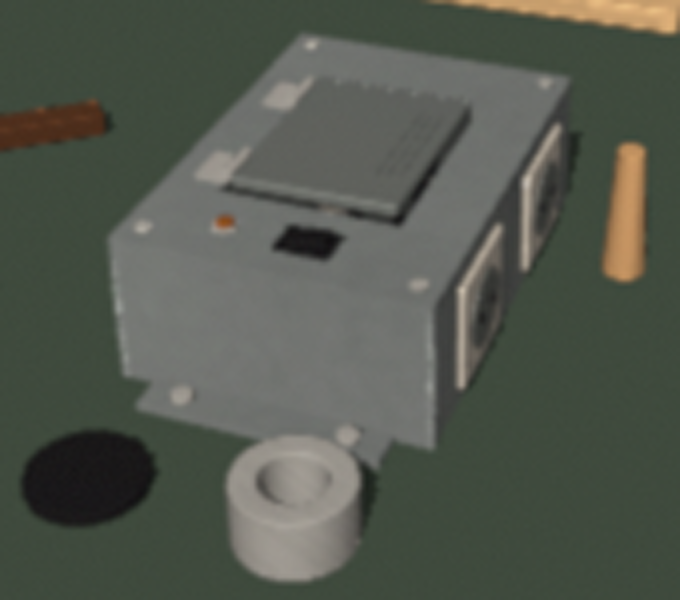

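```bash
cat > h.py <<'E'
import numpy as np,cv2
from scipy.optimize import least_squares
S=dict(K=np.array([[546.9689,0,281.0091],[0,546.9689,209.9612],[0,0,1]]),p=np.array([.9228,-.6105,1.2078]),R=np.array([[0.8361,0.4617,-0.2964],[0.5486,-0.7098,0.4418],[-0.0064,-0.532,-0.8467]]))
D=dict(K=np.array([[411.1957,0,281.4029],[0,411.1957,210.5436],[0,0,1]]),p=np.array([.3978,.7552,.5317]),R=np.array([[-0.9832,-0.0834,0.1623],[-0.1824,0.4739,-0.8615],[-0.0051,-0.8766,-0.4811]]))
def proj(C,P):
    q=(np.atleast_2d(P)-C['p'])@C['R'];q=q@C['K'].T;return q[:,:2]/q[:,2:]
def ray(C,uv,z):
    d=C['R']@np.linalg.inv(C['K'])@np.array([*uv,1]);return C['p']+d*(z-C['p'][2])/d[2]
def box(x,P):
    c,s=np.cos(x[2]),np.sin(x[2]);P=np.atleast_2d(P);return np.c_[x[0]+c*P[:,0]-s*P[:,1],x[1]+s*P[:,0]+c*P[:,1],P[:,2]]
E
python3 - <<'E'
from h import *
fs=685/160
us=np.array([(355,58),(575,215),(295,490),(75,308)])/fs+[225,145]
ud=np.array([(435,300),(110,238),(305,36),(570,78)])/4+[180,185]
P=np.array([(-.085,.12,.085),(.085,.12,.085),(.085,-.12,.085),(-.085,-.12,.085)])
for C,u in((S,us),(D,ud)):
    print([ray(C,a,.085).round(4) for a in u])
    g=least_squares(lambda x:(proj(C,box(x,P))-u).ravel(),[.5,0,0]);print(g.x,g.fun.round(2))
g=least_squares(lambda x:np.r_[(proj(S,box(x,P))-us).ravel(),(proj(D,box(x,P))-ud).ravel()],[.5,0,0]);x=g.x;print(x,np.degrees(x[2]),g.fun.round(1))
print("press",box(x,[(-.028,0,.093)]),"brk",box(x,[(0,-.034,.077),(0,0,.077),(0,.034,.077)]))
dp=proj(S,box(x,[(-.028,0,.093),(.052,0,.09),(-.044,.059,.093),(-.044,-.059,.093)]));print((dp-[225,145])*fs)
dp=proj(D,box(x,[(-.028,0,.093),(.052,0,.09),(-.044,.059,.093),(-.044,-.059,.093)]));print((dp-[180,185])*4)
E
```

```text
[array([0.5021, 0.1439, 0.085 ]), array([0.6679, 0.1164, 0.085 ]), array([ 0.6281, -0.1206,  0.085 ]), array([ 0.463 , -0.0917,  0.085 ])]
[ 0.56519628  0.01209272 -0.16718529] [-0.11 -0.29  0.35  0.24  0.39  0.14 -0.64 -0.19]
[array([0.5004, 0.1401, 0.085 ]), array([0.6663, 0.1169, 0.085 ]), array([ 0.6242, -0.1165,  0.085 ]), array([ 0.46  , -0.0898,  0.085 ])]
[ 0.56312953  0.01133186 -0.16842193] [ 0.16  1.21 -0.1  -0.49 -0.58 -0.95  0.46 -0.57]
[ 0.56398275  0.01180055 -0.16707847] -9.572891048266337 [-0.6 -0.4 -0.1  0.1 -0.1 -0.  -1.1 -0.3 -0.2  1.3 -0.5 -0.4 -1.  -0.9
  0.  -0.5]
press [[0.53637265 0.01645702 0.093     ]] brk [[ 0.55832847 -0.02172599  0.077     ]
 [ 0.56398275  0.01180055  0.077     ]
 [ 0.56963702  0.0453271   0.077     ]]
[[288.87273249 224.88854267]
 [394.86753689 308.72514203]
 [336.57699816 147.1446268 ]
 [197.41123899 273.20952472]]
[[407.0096259  145.50174755]
 [269.02578976 125.42804404]
 [396.56287629 207.40892916]
 [470.46489472  99.90881885]]
```

Emit:
jog_arm:
  moves:
    - [[2.75,-2.24,0],[0,0,-0.143],1]
    - [[5.5,-4.48,0],[0,0,-0.285],1]
    - [[8.24,-6.72,0],[0,0,-0.428],1]
    - [[10.99,-8.96,0],[0,0,-0.571],1]
    - [[13.74,-11.2,0],[0,0,-0.713],1]
    - [[16.48,-13.44,0],[0,0,-0.856],1]
    - [[19.23,-15.68,0],[0,0,-0.999],1]
    - [[21.98,-17.92,0],[0,0,-1.141],1]
    - [[24.73,-20.16,0],[0,0,-1.284],1]
    - [[27.47,-22.39,0],[0,0,-1.427],1]
    - [[30.22,-24.63,0],[0,0,-1.57],1]
    - [[32.97,-26.87,0],[0,0,-1.712],1]
    - [[35.71,-29.11,0],[0,0,-1.855],1]
    - [[38.46,-31.35,0],[0,0,-1.998],1]
    - [[41.21,-33.59,0],[0,0,-2.14],1]
    - [[43.96,-35.83,0],[0,0,-2.283],1]
    - [[46.7,-38.07,0],[0,0,-2.426],1]
    - [[49.45,-40.31,0],[0,0,-2.568],1]
    - [[52.2,-42.55,0],[0,0,-2.711],1]
    - [[52.2,-42.55,0],[0,0,-2.711],1]

```text
time: 2.15
ee_pos: [0.5382, 0.0188, 0.2498]
tool_rot: [[-0.987, 0.16, 0.001], [0.16, 0.987, 0.001], [-0.001, 0.001, -1.0]]
wrist_force: [1.2, -1.3, 0.2]
width: 0.002
```

Run:
```python
from cell import r
import cv2,numpy as np
o=r.get_obs();print({k:np.round(o[k],4) for k in("time","qpos","ee_pos","tool_rot","wrist_force","width")},r.tcp_to_tips)
f=r.grab_frame("wrist");cv2.imwrite("pics/w1.png",f["color"])
```

```text
{'time': np.float64(2.15), 'qpos': array([ -5.8855,  17.4565, -12.8552,  59.6508,   0.0655,   3.32  ]), 'ee_pos': array([0.5382, 0.0188, 0.2498]), 'tool_rot': array([[-9.871e-01,  1.600e-01,  8.000e-04],
       [ 1.600e-01,  9.871e-01,  1.100e-03],
       [-6.000e-04,  1.200e-03, -1.000e+00]]), 'wrist_force': array([ 1.2494, -1.3033,  0.208 ]), 'width': np.float64(0.002)} 0.019
```

View pics/w1.png

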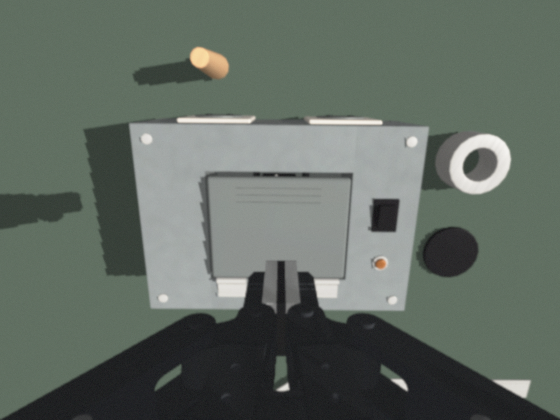

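```bash
cat >> h.py <<'E'
T=np.array([[-0.0006,-0.9532,-0.3022,0.0773],[1,-0.0005,-0.0003,-0.0005],[0.0002,-0.3022,0.9532,-0.1237],[0,0,0,1]])
def W(o):
    R=np.array(o["tool_rot"]);return dict(K=np.array([[350.6616,0,280.6931],[0,350.6616,211.0087],[0,0,1]]),p=o["ee_pos"]+R@T[:3,3],R=R@T[:3,:3])
BX=np.array([ 0.56398275,0.01180055,-0.16707847])
E
python3 - <<'E'
from h import *
from cell import r
o=r.get_obs();C=W(o)
for n,uv,z in [("ridge",(279,195),.093),("dfl",(209,177),.093),("dfr",(354,175),.093),("c fl",(133,124),.085),("c fr",(428,126),.085),("c bl",(151,309),.085),("c br",(406,310),.085)]:
    p=ray(C,uv,z);c,s=np.cos(BX[2]),np.sin(BX[2]);d=p[:2]-BX[:2]
    print(n,p.round(4),"inbox",(c*d[0]+s*d[1]).round(4),(-s*d[0]+c*d[1]).round(4))
d=box(BX,[(-.028,0,.093)])[0]-o["ee_pos"];print(np.array(o["tool_rot"]).T@d*100)
E
```

```text
ridge [0.5342 0.0158 0.093 ] inbox -0.0301 -0.001
dfl [ 0.5099 -0.0379  0.093 ] inbox -0.0451 -0.058
dfr [0.5276 0.0787 0.093 ] inbox -0.047 0.0599
c fl [ 0.4592 -0.0901  0.085 ] inbox -0.0864 -0.1179
c fr [0.4995 0.1426 0.085 ] inbox -0.0854 0.1183
c bl [ 0.6264 -0.1226  0.085 ] inbox 0.0839 -0.1222
c br [0.6671 0.1154 0.085 ] inbox 0.0844 0.1193
[ 0.02236286 -0.0954887  15.67091227]
```

Emit:
jog_arm:
  moves:
    - [[0,0,4],[0,0,0],1]
    - [[0,0,8],[0,0,0],1]
    - [[0,0,11],[0,0,0],1]
    - [[0,0,12.6],[0,0,0],1]
    - [[0,0,13.2],[0,0,0],1]
    - [[0,0,13.5],[0,0,0],1]
    - [[0,0,13.5],[0,0,0],1]
    - [[0,0,13.5],[0,0,0],1]

```text
time: 3.0
ee_pos: [0.5371, 0.0156, 0.1164]
tool_rot: [[-0.986, 0.167, 0.002], [0.167, 0.986, -0.0], [-0.002, 0.0, -1.0]]
wrist_force: [1.0, -0.4, -0.2]
width: 0.004
```

Emit:
jog_arm:
  moves:
    - [[0,0,0.3],[0,0,0],1]
    - [[0,0,0.5],[0,0,0],1]
    - [[0,0,0.7],[0,0,0],1]
    - [[0,0,0.8],[0,0,0],1]
    - [[0,0,0.85],[0,0,0],1]
    - [[0,0,0.85],[0,0,0],1]

```text
time: 3.6
ee_pos: [0.5372, 0.0158, 0.1071]
tool_rot: [[-0.986, 0.166, 0.002], [0.166, 0.986, -0.0], [-0.002, 0.0, -1.0]]
wrist_force: [2.9, -0.2, 3.0]
width: -0.003
```

Emit:
jog_arm:
  moves:
    - [[0,0,0.12],[0,0,0],1]
    - [[0,0,0.15],[0,0,0],1]
    - [[0,0,0.15],[0,0,0],1]
    - [[0,0,-1.5],[0,0,0],1]
    - [[1,0,-5],[0,0,0],1]
    - [[4,0,-9],[0,0,0],1]
    - [[8,0,-12],[0,0,0],1]
    - [[11,0,-14],[0,0,0],1]
    - [[11,0,-14],[0,0,0],1]
    - [[11,0,-14],[0,0,0],1]

```text
time: 4.6
ee_pos: [0.4274, 0.0344, 0.2465]
tool_rot: [[-0.986, 0.166, -0.0], [0.166, 0.986, 0.0], [0.0, 0.0, -1.0]]
wrist_force: [0.3, 0.2, -0.3]
width: 0.002
```

Emit:
jog_arm:
  moves:
    - [[0,0,0],[0,0,0],1]
    - [[0,0,0],[0,0,0],1]
    - [[0,0,0],[0,0,0],1]
    - [[0,0,0],[0,0,0],1]
    - [[0,0,0],[0,0,0],1]
    - [[0,0,0],[0,0,0],1]
    - [[0,0,0],[0,0,0],1]
    - [[0,0,0],[0,0,0],1]
    - [[0,0,0],[0,0,0],1]
    - [[0,0,0],[0,0,0],1]
    - [[0,0,0],[0,0,0],1]
    - [[0,0,0],[0,0,0],1]
    - [[0,0,0],[0,0,0],1]
    - [[0,0,0],[0,0,0],1]
    - [[0,0,0],[0,0,0],1]
    - [[0,0,0],[0,0,0],1]
    - [[0,0,0],[0,0,0],1]
    - [[0,0,0],[0,0,0],1]
    - [[0,0,0],[0,0,0],1]
    - [[0,0,0],[0,0,0],1]

```text
time: 6.6
ee_pos: [0.428, 0.0342, 0.2468]
tool_rot: [[-0.986, 0.166, 0.0], [0.166, 0.986, 0.0], [-0.0, 0.0, -1.0]]
wrist_force: [0.2, 0.1, 0.9]
width: -0.001
```

Run:
```python
from cell import r
import cv2,numpy as np
o=r.get_obs();print({k:np.round(o[k],4) for k in("time","ee_pos","tool_rot","wrist_force")})
np.savez("o2.npz",**o)
for n in("wrist","scene","side"):
    f=r.grab_frame(n);cv2.imwrite(f"pics/{n}2.png",f["color"])
```

```text
{'time': np.float64(6.6), 'ee_pos': array([0.428 , 0.0342, 0.2468]), 'tool_rot': array([[-0.9861,  0.1661,  0.    ],
       [ 0.1661,  0.9861,  0.    ],
       [-0.    ,  0.    , -1.    ]]), 'wrist_force': array([0.1831, 0.1008, 0.8852])}
```

View pics/wrist2.png

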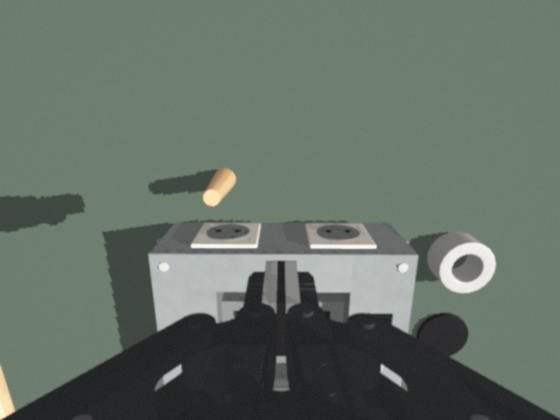

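View pics/side2.png

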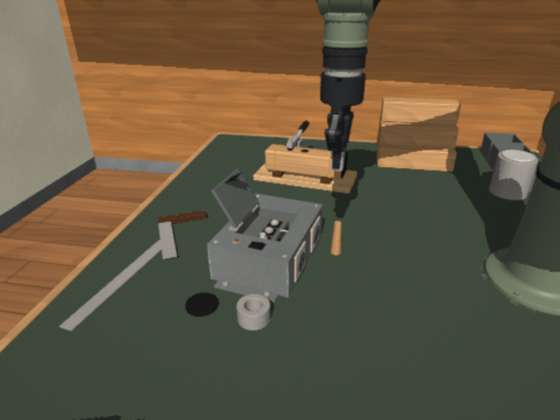

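View pics/scene2.png

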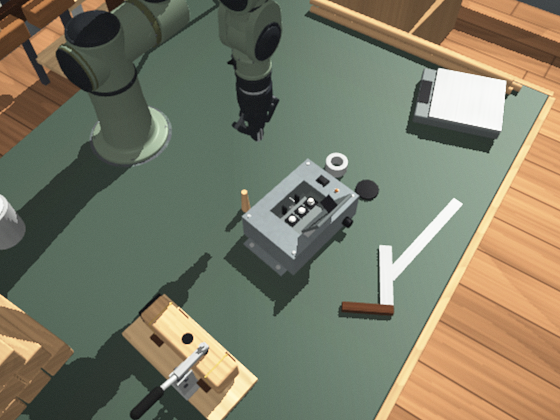

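Run:
```python
import cv2
a=cv2.imread("pics/scene2.png")[175:245,265:365];cv2.imwrite("pics/s3.png",cv2.resize(a,None,fx=8,fy=8,interpolation=cv2.INTER_CUBIC))
a=cv2.imread("pics/side2.png")[165:265,205:330];cv2.imwrite("pics/d3.png",cv2.resize(a,None,fx=6,fy=6,interpolation=cv2.INTER_CUBIC))
from h import *
for y in(-.034,0,.034):
  for z in(.070,.077):
    P=box(BX,[(0,y,z)]);print(y,z,(proj(S,P)-[265,175])*8,(proj(D,P)-[205,165])*6)
```

```text
-0.034 0.07 [[212.03272905 342.52738802]] [[421.40135919 335.52025567]]
-0.034 0.077 [[212.26024028 330.51555391]] [[421.16863885 319.18846662]]
0 0.07 [[286.44950699 272.96891703]] [[387.857663   380.23657296]]
0 0.077 [[287.00424689 260.76699481]] [[387.49012233 363.55932464]]
0.034 0.07 [[359.4263847  204.75634224]] [[352.13639457 427.8557609 ]]
0.034 0.077 [[360.29568106 192.37392679]] [[351.61670193 410.82193024]]
```

View pics/s3.png

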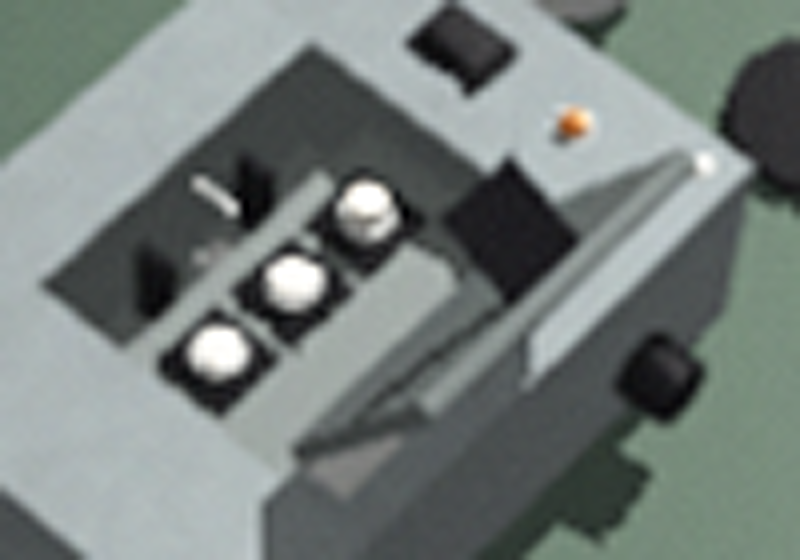

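View pics/d3.png

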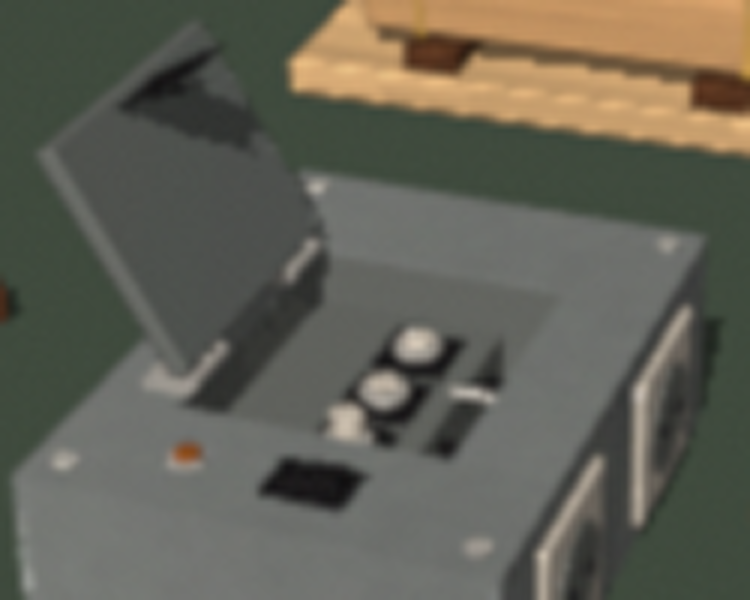

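Emit:
jog_arm:
  moves:
    - [[-3,1,0],[0,0,0],1]
    - [[-7,2,0],[0,0,0],1]
    - [[-10,3,0],[0,0,0],1]
    - [[-11,3.4,0],[0,0,0],1]
    - [[-11,3.4,0],[0,0,0],1]
    - [[-11,3.4,0],[0,0,0],1]
    - [[-11,3.4,0],[0,0,0],1]

```text
time: 7.45
ee_pos: [0.5406, 0.0494, 0.2468]
tool_rot: [[-0.986, 0.166, -0.001], [0.166, 0.986, -0.0], [0.001, -0.0, -1.0]]
wrist_force: [-0.4, 0.5, 0.1]
width: 0.002
```

Run:
```python
from cell import r
import cv2,numpy as np
o=r.get_obs();print({k:np.round(o[k],4) for k in("time","ee_pos","tool_rot","wrist_force")})
np.savez("o3.npz",**o)
f=r.grab_frame("wrist");cv2.imwrite("pics/wrist3.png",f["color"])
cv2.imwrite("pics/wrist3z.png",cv2.resize(f["color"][150:290,180:360],None,fx=4.2,fy=4.2,interpolation=cv2.INTER_CUBIC))
from h import *
C=W(o)
for y,z in((-.034,.07),(0,.07),(.034,.077)):print((proj(C,box(BX,[(0,y,z)]))-[180,150])*4.2)
```

```text
{'time': np.float64(7.45), 'ee_pos': array([0.5406, 0.0494, 0.2468]), 'tool_rot': array([[-9.861e-01,  1.661e-01, -1.200e-03],
       [ 1.661e-01,  9.861e-01, -1.000e-04],
       [ 1.100e-03, -2.000e-04, -1.000e+00]]), 'wrist_force': array([-0.3555,  0.4584,  0.1242])}
[[115.63574176 307.24185895]]
[[272.74786886 307.20528179]]
[[430.01030857 318.20805892]]
```

View pics/wrist3z.png

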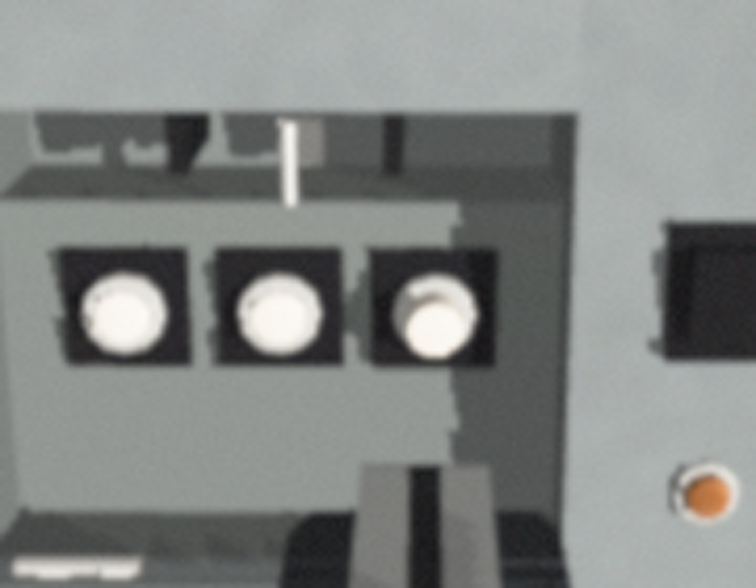

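View pics/wrist3.png

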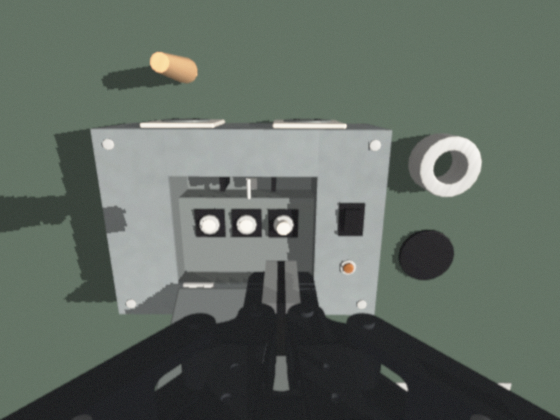

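Run:
```python
from h import *
o=dict(np.load("o3.npz"));C=W(o)
p=ray(C,(180+436/4.2,150+327/4.2),.077);print(p,box(BX,[(0,.034,.077)]))
print(o["tool_rot"].T@(p-o["ee_pos"])*100)
u=(np.array((367,199))/8+[265,175]);print(ray(S,u,.077))
u=(np.array((348,415))/6+[205,165]);print(ray(D,u,.077))
```

```text
[0.57180868 0.04627539 0.077     ] [[0.56963703 0.04532709 0.077     ]]
[-3.14923433  0.21770229 16.97486595]
[0.57263497 0.04434429 0.077     ]
[0.5702806  0.04810268 0.077     ]
```

Emit:
jog_arm:
  moves:
    - [[-1.5,0.1,2],[0,0,0],1]
    - [[-3,0.17,5],[0,0,0],1]
    - [[-3,0.17,9],[0,0,0],1]
    - [[-3,0.17,12],[0,0,0],1]
    - [[-3,0.17,13.5],[0,0,0],1]
    - [[-3,0.17,14.2],[0,0,0],1]
    - [[-3,0.17,14.4],[0,0,0],1]
    - [[-3,0.17,14.4],[0,0,0],1]
    - [[-3,0.17,14.4],[0,0,0],1]

```text
time: 8.4
ee_pos: [0.5728, 0.0461, 0.1041]
tool_rot: [[-0.986, 0.166, 0.002], [0.166, 0.986, -0.0], [-0.002, 0.0, -1.0]]
wrist_force: [-0.1, 0.7, 0.5]
width: -0.001
```

Run:
```python
from cell import r
import cv2,numpy as np
f=r.grab_frame("side");a=f["color"][105:265,180:380];cv2.imwrite("pics/d4.png",cv2.resize(a,None,fx=3.7,fy=3.7,interpolation=cv2.INTER_CUBIC))
```

```text
(no output)
```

View pics/d4.png

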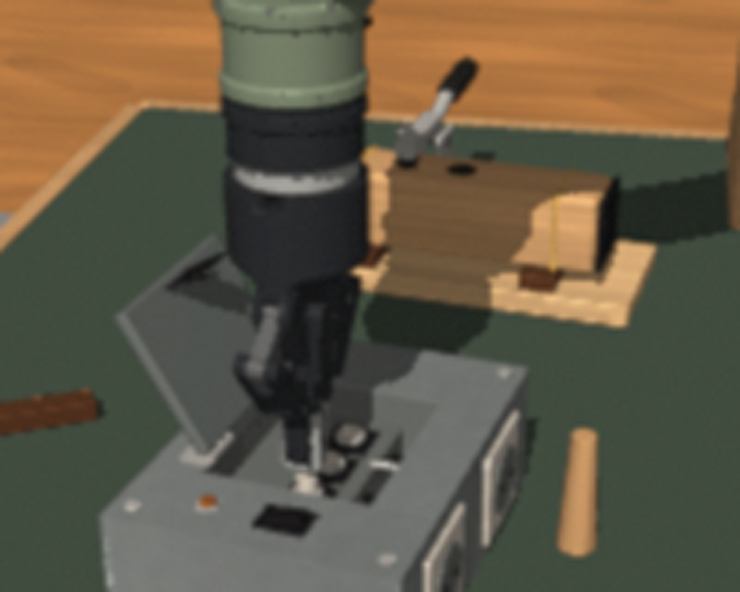

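Emit:
jog_arm:
  moves:
    - [[0,0,0.3],[0,0,0],1]
    - [[0,0,0.5],[0,0,0],1]
    - [[0,0,0.7],[0,0,0],1]
    - [[0,0,0.9],[0,0,0],1]
    - [[0,0,1.1],[0,0,0],1]
    - [[0,0,1.2],[0,0,0],1]
    - [[0,0,1.2],[0,0,0],1]
    - [[0,0,1.2],[0,0,0],1]

```text
time: 9.25
ee_pos: [0.572, 0.0461, 0.0907]
tool_rot: [[-0.986, 0.166, -0.0], [0.166, 0.986, 0.0], [0.0, 0.0, -1.0]]
wrist_force: [-0.7, -1.1, 2.2]
width: 0.002
```

Emit:
jog_arm:
  moves:
    - [[0,0,0.1],[0,0,0],1]
    - [[0,0,0.2],[0,0,0],1]
    - [[0,0,0.25],[0,0,0],1]
    - [[0,0,0.25],[0,0,0],1]
    - [[0,0,0.25],[0,0,0],1]

```text
time: 9.75
ee_pos: [0.572, 0.0461, 0.0889]
tool_rot: [[-0.986, 0.166, 0.0], [0.166, 0.986, -0.0], [-0.0, 0.0, -1.0]]
wrist_force: [-2.6, 0.3, 7.4]
width: -0.0
```

Emit:
jog_arm:
  moves:
    - [[0,0,0.08],[0,0,0],1]
    - [[0,0,0.15],[0,0,0],1]
    - [[0,0,0.15],[0,0,0],1]
    - [[0,0,0.15],[0,0,0],1]

```text
time: 10.15
ee_pos: [0.5721, 0.0461, 0.0886]
tool_rot: [[-0.986, 0.166, 0.001], [0.166, 0.986, -0.0], [-0.001, -0.0, -1.0]]
wrist_force: [-6.3, 0.2, 17.1]
width: -0.004
```

Emit:
jog_arm:
  moves:
    - [[0,0,-1.5],[0,0,0],1]
    - [[0,0,-5],[0,0,0],1]
    - [[0,0,-9],[0,0,0],1]
    - [[1,0,-13],[0,0,0],1]
    - [[3,0,-15.7],[0,0,0],1]
    - [[3,0,-15.7],[0,0,0],1]
    - [[3,0,-15.7],[0,0,0],1]
    - [[3,0,-15.7],[0,0,0],1]

```text
time: 10.95
ee_pos: [0.542, 0.051, 0.2424]
tool_rot: [[-0.986, 0.166, -0.002], [0.166, 0.986, 0.0], [0.002, -0.0, -1.0]]
wrist_force: [0.3, 0.4, 1.1]
width: -0.003
```

Run:
```python
from cell import r
import cv2,numpy as np
f=r.grab_frame("wrist")
cv2.imwrite("pics/wrist5z.png",cv2.resize(f["color"][150:290,180:360],None,fx=4.2,fy=4.2,interpolation=cv2.INTER_CUBIC))
```

Emit:
jog_arm:
  moves:
    - [[3,0,0],[0,0,0],1]
    - [[7,0,0],[0,0,0],1]
    - [[10,0,0],[0,0,0],1]
    - [[11,0,0],[0,0,0],1]
    - [[11,0,0],[0,0,0],1]
    - [[11,0,0],[0,0,0],1]
    - [[11,0,0],[0,0,0],1]
    - [[11,0,0],[0,0,0],1]

```text
time: 11.8
ee_pos: [0.435, 0.0691, 0.2436]
tool_rot: [[-0.986, 0.166, 0.0], [0.166, 0.986, -0.0], [-0.0, -0.0, -1.0]]
wrist_force: [-0.4, -0.4, -0.0]
width: -0.001
```

Run:
```python
from cell import r
import cv2,numpy as np
a=r.grab_frame("scene")["color"][145:245,225:385];cv2.imwrite("pics/s5.png",cv2.resize(a,None,fx=5,fy=5,interpolation=cv2.INTER_CUBIC))
a=r.grab_frame("side")["color"][165:335,180:350];cv2.imwrite("pics/d5.png",cv2.resize(a,None,fx=3.5,fy=3.5,interpolation=cv2.INTER_CUBIC))
o=r.get_obs();print(o["time"],o["ee_pos"],o["wrist_force"],o["dq"].round(2))
```

```text
11.9 [0.43452015 0.06919988 0.24362285] [-0.54142915  0.17682418  0.16475953] [ 0.14 -0.35 -0.32  0.08 -0.01  0.  ]
```

View pics/wrist5z.png

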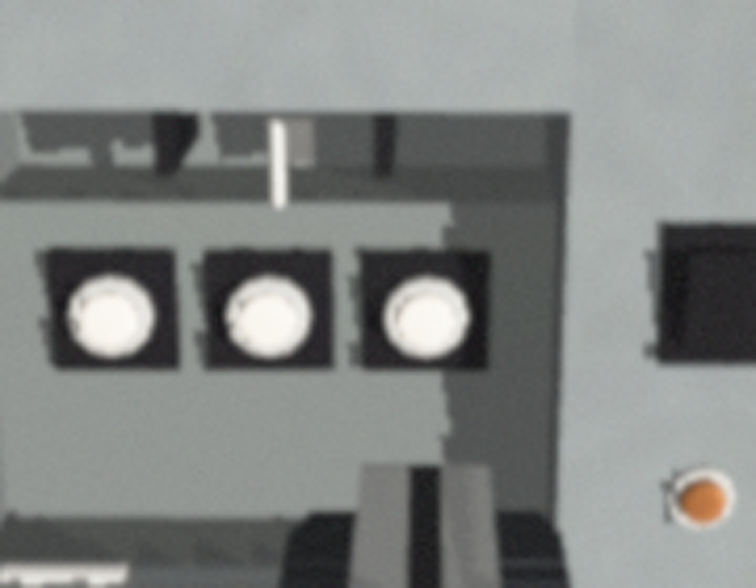

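View pics/s5.png

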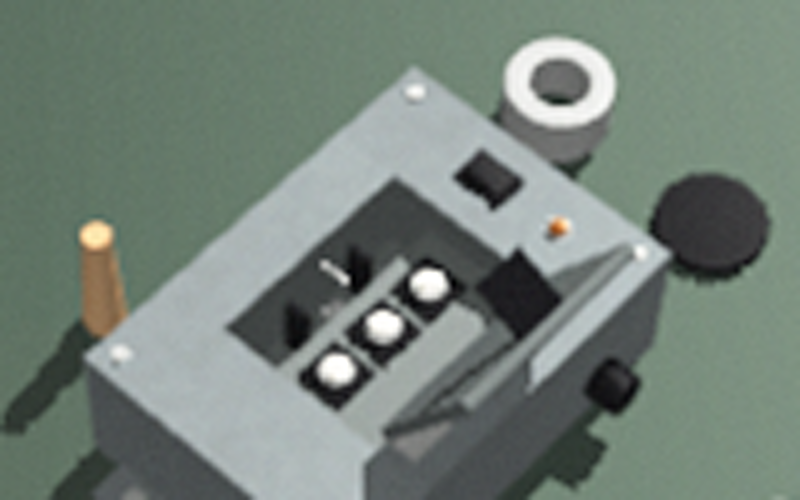

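View pics/d5.png

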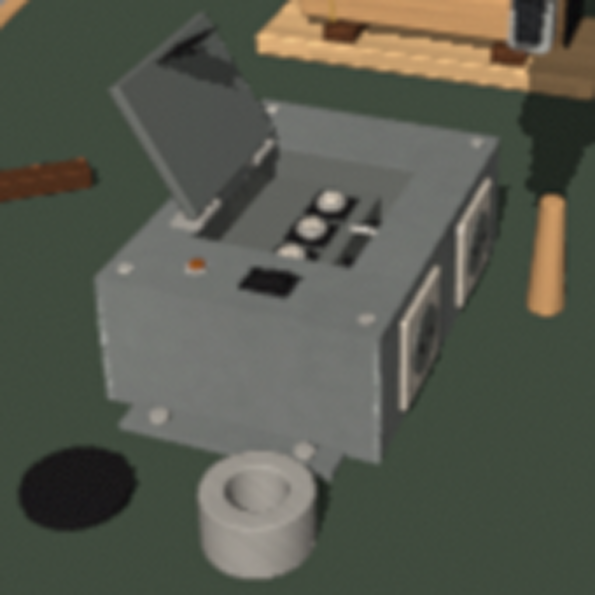

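All three buttons look alike and level, the door is open, and the loose parts have not moved.

```bash
python3 -c "
from cell import r
print(r.hand_in())"
```

```text
the job is handed in; nothing more can be done
None
```

The job is done and handed in at about 12 s of the 40 s allowed.

- **Door:** I pressed its ridged front edge about 5–6 mm with the closed fingertips and drew the hand back clear. About 2.5 s after I let go, the pictures showed the door fully up. It was still up in the last pictures.
- **Reset button:** The wrist view showed the breaker on the box's +y side (y = +34 mm) standing proud, so I pushed that one. The fingertips ended about 70 mm above the bench. The force rose to 17 N with almost no further movement, so the button was against its stop.
- **Last checks:** After backing off, the wrist picture showed all three buttons looking the same and level. The door was open, the ring gauge, disc and peg stood where they were, and the arm was clear with the wrist force near zero. None of these checks failed; the position estimates from the different cameras differed by about 2–4 mm, which the wide fingertips covered.

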